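# Pull-test the red electrode in its socket

### The arm

A 7-joint arm with a two-finger parallel gripper is mounted at the origin on the work surface. World frame = base frame: x ahead of the robot, y to its left, z up, the work surface at z = 0. Lengths are in m, angles in rad, forces in N, time in s.
With the tool pointing down it reaches from about 0.4 to 0.85 m from the base axis. Payload 4.5 kg.
Tool frame: the origin (TCP) lies on the centre line of the jaws, within the pads' length; the fingertips stand 11 mm ahead of it and the grasp point (between the pads) lies 8 mm behind it; z points along the fingers, y is the line along which they close (so a half turn about z gives the same grasp; the last joint's range is limited). The gripper opens to 88 mm and grips with 3 to 60 N. Pads are 18 mm wide; open, the fingers measure 123 mm over their backs; the gripper's body (75 mm by 187 mm) begins 45 mm behind the grasp point.
Start: joints at [1.137, 0.689, -0.195, 1.565, 0.157, 0.902, -0.215], TCP at [0.282, -0.558, 0.25] pointing down, gripper open.
Joint ranges: [-3.01, 3.01], [-0.46, 2.08], [-1.47, 1.51], [0.13, 2.56], [-1, 4.14], [0.04, 2.09], [-2.66, 2.66]. Speed limits (rad/s): [2.57, 2.57, 3.14, 3.14, 3.14, 3.14, 3.14].

### API

Orientations are given as a unit quaternion [x, y, z, w].
In Python, from plant import * gives the robot as it stands. The module is installed in compiled form; this text tells all that it offers.
- The arm moves only by the tool send_rows, never from a script. Its argument "motion" is a list of rows, each an object of numbers: "x", "y", "z": the shift along the tool's x, y, z in cm; "rx", "ry", "rz": the turn, a rotation vector about the tool's x, y, z in rad; "jaw": the finger opening in cm, from 0 to 8.81. In form: [{"x": .., "y": .., "z": .., "rx": .., "ry": .., "rz": .., "jaw": ..}, ...]. A call has exactly 5 rows; each row shifts and turns the commanded pose from where the row before left it, along the tool's axes as they then stand; what a row does not reach is not made up. A row lasts 1/10 s, in which the tool goes at most 50 mm and 8.59 degrees, less where a joint would pass 70% of its speed; a pose out of reach is approached as far as the arm can. A call is refused whole if a number of a shift passes 5 or a number of a turn 0.15, either way. A call with a gripper value outside its range is refused whole. The fingers move at their own pace and stop on an object; "grip_force" is the grip in N (left out, the last holds). Time passes only in rows, so rows that do not move let the fingers close, or fill a call up. It gives the time, the measured TCP pose, the force, the opening and the grip force at its end, in the units of the state.
- get_state(): the state, without advancing time (a new reading comes with each control period).
- snapshot(name): name is "side" or "top"; returns a dict with "img" (480x640x3 uint8, red, green, blue), "vertical_fov" (degrees; the focal length in pixels is half the picture's height over the tangent of half this angle, whatever the lens; pixels are square), "cx", "cy" (the principal point, pixels), "D" ([k1, k2, p1, p2, k3] as OpenCV has them; the pictures are not rectified), "extrinsics" (4x4, takes a point from camera to world coordinates). Camera axes: x right, y up, looking along -z (the intrinsics and any distortion apply to the point x, -y, -z); pixel columns grow to the right and rows downward; lengths in m; the calibration is good to about 2 mm. A picture is of the moment at which its call begins. There is no depth.
- finish_job(): hands the job in; it is judged then, once.
The state is a dict: "clock": time; "q": joint angles; "qd": joint speeds; "joint_torque": joint torques, N m; "tool_pos": TCP position; "eef_rot": TCP orientation; "contact_force": force on the tool from outside, world axes, zero at the start; "moment": the same for the moment, N m; "opening": opening from 0.0 (shut) to 1.0 (fully open); "finger_force": force on a finger pad.
Only numpy, scipy, OpenCV 4.12 (cv2) and the standard library are available. Lean on these libraries where they do the work, as an engineer would, in place of code of your own. Each camera call takes 0.05 s, during which the arm holds its last target. There are 200 camera calls.

### The job

Check that the red electrode is properly latched in the station: grip it by its red head, pull it straight up with a steady force of about 12 newtons for about two seconds, then let it go back down and release it, so that it is left fully seated. Do not pull much harder than that, and leave the green and blue electrodes seated.

Things in the scene. Friction and masses are not known exactly. Their poses are not given: they have to be found in the camera images.
- red_head (a point): Point on the upright axis of the red electrode's cylindrical head (28 mm across, 52 mm tall; lower end 30 mm below, top 40 mm above this point), 172 mm above the bench when seated. A fixed black collar, 42 mm across, ends 18 mm below it. z up; y runs along the row of three electrodes, x across it: fingers closing along x clear the neighbours.
- red_electrode (a joint): Lift of the red electrode in its spring latch, m: 0 = seated, stop at 0.035. It slides only straight up and down. Lifting starts at about 4 N and each further mm takes 0.5 N, so 12 N lifts it 16 mm; released, it springs back to 0.
- green_electrode (a joint): Lift of the like green electrode, m; 0 = seated. Red, green and blue stand in any order, 100 mm apart, on a fixed blue-grey bar (340 x 56 mm, top 130 mm above the bench) that lies left to right, turned by up to 20 degrees.
- blue_electrode (a joint): Lift of the like blue electrode, m; 0 = seated. Two loose jars, 60 mm across and 68 mm tall, one red, one green, stand on the bench beyond the bar's ends; they are no part of the job.

How it is judged:
On the way:
1. the red electrode is pulled up with a steady 8 to 17 N (lifted 8 to 26 mm) for one second (value of joint red_electrode between 0.008 and 0.026 m), for 1 s.
At the end, for the whole second after the job is handed in: All three electrodes are fully seated (within 3 mm) (value of joint each of red_electrode, green_electrode, blue_electrode below 0.003 m); the robot touches nothing.
It fails at once if the red electrode is pulled with more than about 17 N (lifted more than 26 mm) (value of joint red_electrode above 0.026 m).
It fails at once if the green or the blue electrode is pulled out of its seat by more than 4 mm (value of joint any of green_electrode, blue_electrode above 0.004 m).
It also fails if it takes over 29 s, if anything falls off the work surface, if the arm or the gripper's body presses on something with over 40 N, if the wrist force passes 120 N, or if a joint passes its speed limit or range.

## Working session

There is one attempt and no reset: what is moved stays moved. The work goes in short steps, Python scripts to look and compute and a tool call to move; the robot and the scene stay as the last step left them, time stands still between calls to the robot, and variables do not carry over. Pictures are saved under pics/ and viewed, at most 10 in all, crops included, and the job is handed in when it is done.

Besides the shell and the picture viewer there is one more tool, called after ">>>" as a command line: name --argument value ..., lists and objects as JSON in quotes. send_rows: Moves the arm, as the interface text tells. Its arguments: {"type":"object","properties":{"motion":{"type":"array"},"grip_force":{"type":"number"}},"required":["motion"]}

```bash
mkdir -p pics; cat > h.py <<'E'
from plant import *
import numpy as np, cv2
from scipy.spatial.transform import Rotation as R
def ray(s,u,v):
    f=240/np.tan(np.radians(s["vertical_fov"])/2)
    K=np.array([[f,0,s["cx"]],[0,f,s["cy"]],[0,0,1]])
    p=cv2.undistortPoints(np.array([[[u,v]]],float),K,np.array(s["D"],float))[0,0]
    E=np.array(s["extrinsics"]); return E[:3,3],E[:3,:3]@np.array([p[0],-p[1],-1])
def atz(s,u,v,z):
    o,d=ray(s,u,v); return o+d*(z-o[2])/d[2]
def proj(s,P):
    f=240/np.tan(np.radians(s["vertical_fov"])/2)
    K=np.array([[f,0,s["cx"]],[0,f,s["cy"]],[0,0,1]])
    E=np.array(s["extrinsics"]); c=E[:3,:3].T@(np.array(P)-E[:3,3])
    return cv2.projectPoints(np.array([[c[0],-c[1],-c[2]]]),np.zeros(3),np.zeros(3),K,np.array(s["D"],float))[0][0,0]
E
python3 - <<'E'
from h import *
for n in("top","side"):
    s=snapshot(n); cv2.imwrite(f"pics/{n}0.png",s["img"][:,:,::-1]); print(n,np.round(s["extrinsics"],3).tolist(),s["vertical_fov"],s["cx"],s["cy"],s["D"])
st=get_state(); print(st["clock"],st["tool_pos"],st["eef_rot"],st["contact_force"],st["opening"]); print(R.from_quat(st["eef_rot"]).as_matrix().round(3))
E
```

```text
top [[-0.004, 0.996, -0.093, 0.473], [-1.0, -0.002, 0.026, 0.054], [0.026, 0.094, 0.995, 0.823], [0.0, 0.0, 0.0, 1.0]] 57.65854194136431 317.4998428261529 239.2597174817049 [-0.04603382  0.          0.          0.          0.        ]
side [[-0.915, 0.318, -0.248, 0.363], [-0.403, -0.725, 0.559, 0.473], [-0.002, 0.611, 0.792, 0.779], [0.0, 0.0, 0.0, 1.0]] 48.19012568647112 324.139018790117 239.05964428321286 [-0.12408475  0.          0.          0.          0.        ]
0.1 [ 0.28155089 -0.55738067  0.24901301] [ 9.72760732e-01  2.31810055e-01 -2.39264843e-04 -7.74449513e-04] [-0.78521735  0.39879501  0.06912559] 0.9970837980874935
[[ 0.893  0.451 -0.001]
 [ 0.451 -0.893  0.001]
 [-0.    -0.002 -1.   ]]
```

View pics/top0.png

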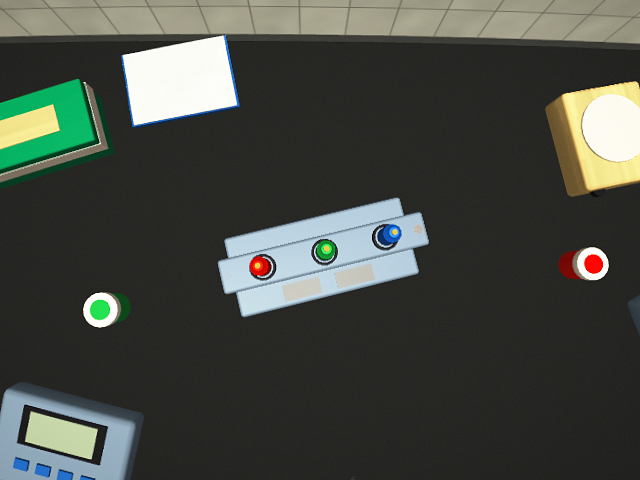

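View pics/side0.png

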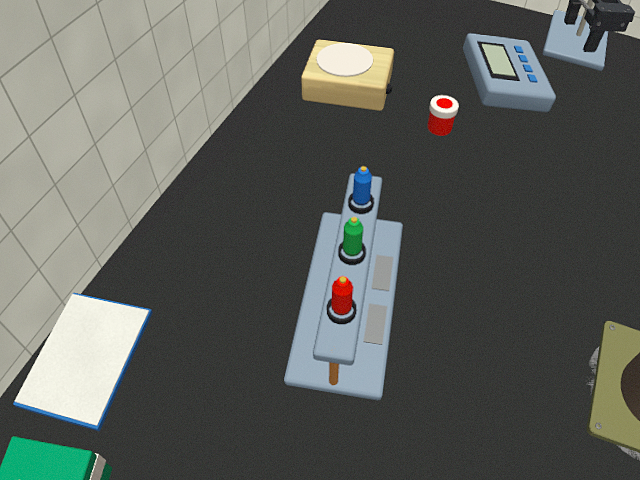

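The top view has red at about (261,266), green at (325,250) and blue at (389,234), with the red jar on the right and the green jar on the left. In the side view the red head is at about (342,297). I'll enlarge both.

```bash
python3 - <<'E'
from h import *
a=cv2.imread("pics/top0.png")[215:300,210:310]; b=cv2.imread("pics/side0.png")[265:333,302:382]
cv2.imwrite("pics/c0.png",np.hstack([cv2.resize(a,(400,340),interpolation=2),cv2.resize(b,(400,340),interpolation=2)]))
E
```

```text
(no output)
```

View pics/c0.png

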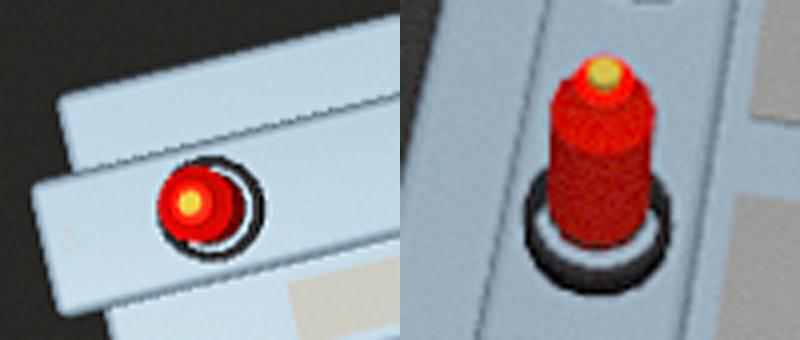

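The crop shows the red tip at about (257.5,265.8) in the top view and (342.6,279.4) in the side view. The collar centre is at about (262.5,267) in the top view.

```bash
python3 - <<'E'
from h import *
t=snapshot("top"); s=snapshot("side")
print("tip top",atz(t,257.5,265.8,.212),"collar",atz(t,262.5,267,.154),"side tip",atz(s,342.6,279.4,.212), "side collar", atz(s,341.6,308.6,.154))
o1,d1=ray(t,257.5,265.8);o2,d2=ray(s,342.6,279.4)
k=np.linalg.lstsq(np.c_[d1,-d2],o2-o1,rcond=None)[0]; print("tri",o1+k[0]*d1,o2+k[1]*d2)
g=atz(t,327,248,.212);b=atz(t,396,232,.212);r=atz(t,257.5,265.8,.212)
print(g,b,np.linalg.norm(g-r),np.linalg.norm(b-g)); d=r-b; print("row yaw from +y deg",np.degrees(np.arctan2(-d[0],d[1])))
print(get_state()["q"])
E
```

```text
tip top [0.49329926 0.12179483 0.212     ] collar [0.49337219 0.12058191 0.154     ] side tip [0.49285786 0.12285388 0.212     ] side collar [0.48941385 0.13073229 0.154     ]
tri [0.49334904 0.12196108 0.2105015 ] [0.49320365 0.12192196 0.21049233]
[0.51799862 0.02449288 0.212     ] [ 0.54050785 -0.07369165  0.212     ] 0.10038789539534816 0.10073165451538434
row yaw from +y deg 13.576582838989552
[ 1.13680289  0.68966766 -0.1945622   1.56593323  0.15729452  0.90248643
 -0.21511024]
```

```bash
cat >> h.py <<'E'
def plan(target,yaw_deg,n):
    """rows (cm, rad) to TCP target with tool y at yaw_deg, tool z down"""
    st=get_state(); p=np.array(st["tool_pos"]); M=R.from_quat(st["eef_rot"]); 
    a=np.radians(yaw_deg); y=np.array([np.cos(a),np.sin(a),0]); z=np.array([0,0,-1.])
    T=R.from_matrix(np.c_[np.cross(y,z),y,z]); rv=(M.inv()*T).as_rotvec()/n
    dp=(np.array(target)-p)/n*100
    for i in range(n):
        print(np.round((M*R.from_rotvec(rv*i)).inv().apply(dp),2),np.round(rv,3))
E
python3 - <<'E'
from h import *
plan([.52,-.2,.29],-25,10)
E
```

```text
[ 3.74 -2.12 -0.41] [-0.    -0.    -0.067]
[ 3.87 -1.86 -0.41] [-0.    -0.    -0.067]
[ 3.99 -1.6  -0.41] [-0.    -0.    -0.067]
[ 4.09 -1.33 -0.41] [-0.    -0.    -0.067]
[ 4.17 -1.06 -0.41] [-0.    -0.    -0.067]
[ 4.23 -0.78 -0.41] [-0.    -0.    -0.067]
[ 4.27 -0.49 -0.41] [-0.    -0.    -0.067]
[ 4.29 -0.21 -0.41] [-0.    -0.    -0.067]
[ 4.3   0.08 -0.41] [-0.    -0.    -0.067]
[ 4.28  0.36 -0.41] [-0.    -0.    -0.067]
```

>>> send_rows --motion '[{"x": 3.7, "y": -2.1, "z": -0.4, "rx": 0, "ry": 0, "rz": -0.067, "jaw": 8.8}, {"x": 3.9, "y": -1.9, "z": -0.4, "rx": 0, "ry": 0, "rz": -0.067, "jaw": 8.8}, {"x": 4.0, "y": -1.6, "z": -0.4, "rx": 0, "ry": 0, "rz": -0.067, "jaw": 8.8}, {"x": 4.1, "y": -1.3, "z": -0.4, "rx": 0, "ry": 0, "rz": -0.067, "jaw": 8.8}, {"x": 4.2, "y": -1.1, "z": -0.4, "rx": 0, "ry": 0, "rz": -0.067, "jaw": 8.8}]'

```text
clock: 0.7
tool_pos: [0.4017, -0.3769, 0.2699]
eef_rot: [0.92, 0.392, 0.0, 0.0]
contact_force: [0.9, 0.3, -0.9]
opening: 0.998
finger_force: 0.0
```

>>> send_rows --motion '[{"x": 4.2, "y": -0.8, "z": -0.4, "rx": 0, "ry": 0, "rz": -0.067, "jaw": 8.8}, {"x": 4.3, "y": -0.5, "z": -0.4, "rx": 0, "ry": 0, "rz": -0.067, "jaw": 8.8}, {"x": 4.3, "y": -0.2, "z": -0.4, "rx": 0, "ry": 0, "rz": -0.067, "jaw": 8.8}, {"x": 4.3, "y": 0.1, "z": -0.4, "rx": 0, "ry": 0, "rz": -0.067, "jaw": 8.8}, {"x": 4.3, "y": 0.4, "z": -0.4, "rx": 0, "ry": 0, "rz": -0.067, "jaw": 8.8}]'

```text
clock: 1.2
tool_pos: [0.5209, -0.1977, 0.2899]
eef_rot: [0.842, 0.54, -0.0, 0.0]
contact_force: [0.0, -1.5, 0.2]
opening: 0.998
finger_force: 0.0
```

```bash
python3 - <<'E'
from h import *
plan([.4932,.1219,.27],13.6,10); print(get_state()["q"])
E
```

```text
[ 2.79 -1.59  0.2 ] [-0.     0.    -0.067]
[ 2.89 -1.4   0.2 ] [-0.     0.    -0.067]
[ 2.98 -1.2   0.2 ] [-0.     0.    -0.067]
[ 3.05 -1.    0.2 ] [-0.     0.    -0.067]
[ 3.11 -0.79  0.2 ] [-0.     0.    -0.067]
[ 3.15 -0.58  0.2 ] [-0.     0.    -0.067]
[ 3.19 -0.37  0.2 ] [-0.     0.    -0.067]
[ 3.2  -0.16  0.2 ] [-0.     0.    -0.067]
[3.21 0.06 0.2 ] [-0.     0.    -0.067]
[3.2  0.27 0.2 ] [-0.     0.    -0.067]
[ 0.50909592  0.56535152 -0.3767421   1.71724366  0.25323364  0.90725518
 -0.40172127]
```

>>> send_rows --motion '[{"x": 2.8, "y": -1.6, "z": 0.2, "rx": 0, "ry": 0, "rz": -0.067, "jaw": 8.8}, {"x": 2.9, "y": -1.4, "z": 0.2, "rx": 0, "ry": 0, "rz": -0.067, "jaw": 8.8}, {"x": 3.0, "y": -1.2, "z": 0.2, "rx": 0, "ry": 0, "rz": -0.067, "jaw": 8.8}, {"x": 3.0, "y": -1.0, "z": 0.2, "rx": 0, "ry": 0, "rz": -0.067, "jaw": 8.8}, {"x": 3.1, "y": -0.8, "z": 0.2, "rx": 0, "ry": 0, "rz": -0.067, "jaw": 8.8}]'

```text
clock: 1.7
tool_pos: [0.5062, -0.0382, 0.2796]
eef_rot: [0.74, 0.673, -0.0, 0.0]
contact_force: [0.4, 0.5, -0.4]
opening: 1.001
finger_force: 0.0
```

>>> send_rows --motion '[{"x": 3.2, "y": -0.6, "z": 0.2, "rx": 0, "ry": 0, "rz": -0.067, "jaw": 8.8}, {"x": 3.2, "y": -0.4, "z": 0.2, "rx": 0, "ry": 0, "rz": -0.067, "jaw": 8.8}, {"x": 3.2, "y": -0.2, "z": 0.2, "rx": 0, "ry": 0, "rz": -0.067, "jaw": 8.8}, {"x": 3.2, "y": 0.1, "z": 0.2, "rx": 0, "ry": 0, "rz": -0.067, "jaw": 8.8}, {"x": 3.2, "y": 0.2, "z": 0.2, "rx": 0, "ry": 0, "rz": -0.067, "jaw": 8.8}]'

```text
clock: 2.2
tool_pos: [0.4917, 0.122, 0.2696]
eef_rot: [0.618, 0.787, -0.0, 0.0]
contact_force: [0.9, -0.0, -0.4]
opening: 0.997
finger_force: 0.0
```

```bash
python3 - <<'E'
from h import *
s=snapshot("side"); im=s["img"][:,:,::-1].copy()
cv2.imwrite("pics/s1.png",cv2.resize(im[200:380,240:480],(800,600),interpolation=2))
st=get_state(); print(st["tool_pos"],R.from_quat(st["eef_rot"]).as_matrix().round(3),st["contact_force"])
plan([.4932,.1219,.170],13.6,5)
E
```

```text
[0.4905571  0.12909129 0.26993042] [[-0.248  0.969  0.   ]
 [ 0.969  0.248  0.006]
 [ 0.006  0.002 -1.   ]] [0.16202036 4.00485971 0.54011947]
[-0.16  0.01  2.  ] [ 0.    -0.001  0.003]
[-0.16  0.01  2.  ] [ 0.    -0.001  0.003]
[-0.16  0.01  2.  ] [ 0.    -0.001  0.003]
[-0.16  0.02  2.  ] [ 0.    -0.001  0.003]
[-0.15  0.02  2.  ] [ 0.    -0.001  0.003]
```

View pics/s1.png

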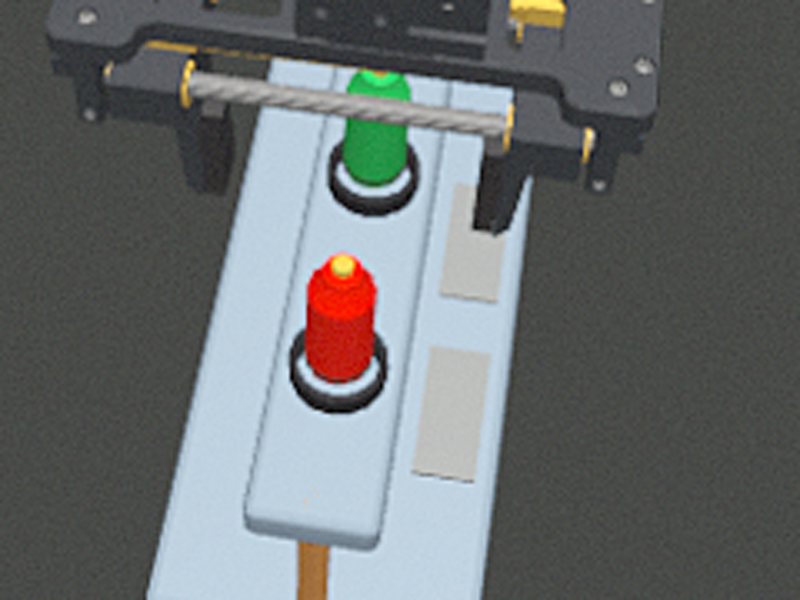

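The side view shows open fingers straddling the row above the red electrode. The fingertips are at crop (210,190) and (490,230), and red is clear below at (342,320). I'll correct about 7 mm in tool x and come down partway.

>>> send_rows --motion '[{"x": -0.7, "y": 0.1, "z": 0.5, "rx": 0, "ry": 0, "rz": 0.01, "jaw": 8.8}, {"x": 0, "y": 0, "z": 1.0, "rx": 0, "ry": 0, "rz": 0, "jaw": 8.8}, {"x": 0, "y": 0, "z": 1.0, "rx": 0, "ry": 0, "rz": 0, "jaw": 8.8}, {"x": 0, "y": 0, "z": 0, "rx": 0, "ry": 0, "rz": 0, "jaw": 8.8}, {"x": 0, "y": 0, "z": 0, "rx": 0, "ry": 0, "rz": 0, "jaw": 8.8}]'

```text
clock: 2.75
tool_pos: [0.4942, 0.1136, 0.2442]
eef_rot: [0.623, 0.782, -0.001, -0.0]
contact_force: [0.2, -0.1, 0.6]
opening: 1.001
finger_force: 0.0
```

```bash
python3 - <<'E'
from h import *
s=snapshot("side"); im=s["img"][:,:,::-1].copy()
cv2.imwrite("pics/s2.png",cv2.resize(im[200:380,240:480],(800,600),interpolation=2))
st=get_state(); print(st["tool_pos"],R.from_quat(st["eef_rot"]).as_matrix().round(3),st["contact_force"])
plan([.4932,.1219,.170],13.6,5)
print("tip mid expected px", proj(s,np.array(st["tool_pos"])-[0,0,.011]))
E
```

```text
[0.49450997 0.11392193 0.24460902] [[-0.224  0.975 -0.   ]
 [ 0.975  0.224 -0.   ]
 [-0.    -0.    -1.   ]] [0.37415924 0.39337359 0.03144115]
[0.16 0.01 1.49] [-0.     0.    -0.002]
[0.16 0.01 1.49] [-0.     0.    -0.002]
[0.16 0.01 1.49] [-0.     0.    -0.002]
[0.16 0.01 1.49] [-0.     0.    -0.002]
[0.16 0.01 1.49] [-0.     0.    -0.002]
tip mid expected px [344.58120752 263.8244107 ]
```

View pics/s2.png

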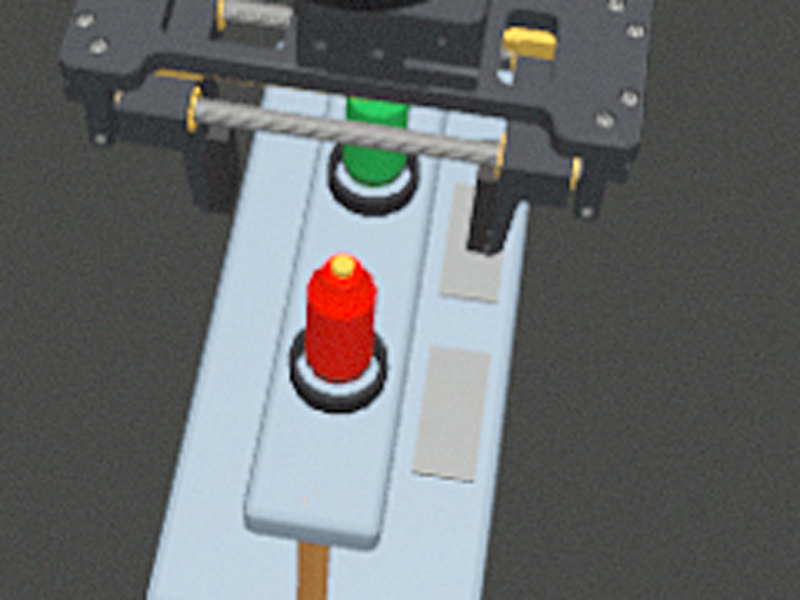

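The fingertips at crop (220,207) and (487,250) agree with the reported pose. The tool still needs +8 mm along tool x. I'll finish centring, then descend.

>>> send_rows --motion '[{"x": 0.4, "y": 0, "z": 0, "rx": 0, "ry": 0, "rz": 0, "jaw": 8.8}, {"x": 0.4, "y": 0, "z": 0.5, "rx": 0, "ry": 0, "rz": -0.01, "jaw": 8.8}, {"x": 0, "y": 0, "z": 1.5, "rx": 0, "ry": 0, "rz": 0, "jaw": 8.8}, {"x": 0, "y": 0, "z": 1.5, "rx": 0, "ry": 0, "rz": 0, "jaw": 8.8}, {"x": 0, "y": 0, "z": 0, "rx": 0, "ry": 0, "rz": 0, "jaw": 8.8}]'

```text
clock: 3.3
tool_pos: [0.4915, 0.1221, 0.2083]
eef_rot: [0.618, 0.786, -0.001, -0.001]
contact_force: [-0.3, -0.2, -0.7]
opening: 0.999
finger_force: 0.0
```

>>> send_rows --motion '[{"x": 0, "y": 0, "z": 1.5, "jaw": 8.8, "rx": 0, "ry": 0, "rz": 0}, {"x": 0, "y": 0, "z": 1.5, "rx": 0, "ry": 0, "rz": 0, "jaw": 8.8}, {"x": 0, "y": 0, "z": 1.0, "rx": 0, "ry": 0, "rz": 0, "jaw": 8.8}, {"x": 0, "y": 0, "z": 0, "rx": 0, "ry": 0, "rz": 0, "jaw": 8.8}, {"x": 0, "y": 0, "z": 0, "rx": 0, "ry": 0, "rz": 0, "jaw": 8.8}]'

```text
clock: 3.8
tool_pos: [0.4929, 0.1224, 0.1701]
eef_rot: [0.618, 0.786, 0.0, 0.0]
contact_force: [-0.3, -0.4, -0.8]
opening: 0.998
finger_force: 0.0
```

```bash
python3 - <<'E'
from h import *
s=snapshot("side"); im=s["img"][:,:,::-1].copy()
cv2.imwrite("pics/s3.png",cv2.resize(im[200:380,240:480],(800,600),interpolation=2))
plan([.4932,.1219,.170],13.6,1); st=get_state(); print(st["tool_pos"],st["contact_force"])
E
```

```text
[-0.06  0.    0.03] [ 0.001 -0.    -0.   ]
[0.49303296 0.12244593 0.17031812] [-0.32281486  0.12130181  0.11773597]
```

View pics/s3.png

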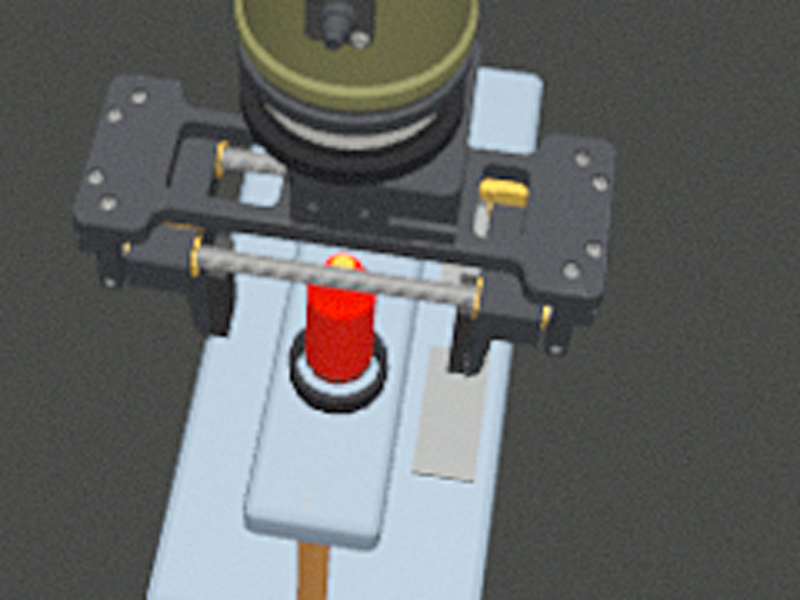

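Red stands midway between the fingertips, at crop (220,335) and (465,372), above the collar. Closing now.

>>> send_rows --motion '[{"x": 0, "y": 0, "z": 0, "rx": 0, "ry": 0, "rz": 0, "jaw": 2.0}, {"x": 0, "y": 0, "z": 0, "rx": 0, "ry": 0, "rz": 0, "jaw": 2.0}, {"x": 0, "y": 0, "z": 0, "rx": 0, "ry": 0, "rz": 0, "jaw": 2.0}, {"x": 0, "y": 0, "z": 0, "rx": 0, "ry": 0, "rz": 0, "jaw": 2.0}, {"x": 0, "y": 0, "z": 0, "rx": 0, "ry": 0, "rz": 0, "jaw": 2.0}]' --grip_force 40

```text
clock: 4.35
tool_pos: [0.4927, 0.1221, 0.1698]
eef_rot: [0.619, 0.786, 0.0, 0.0]
contact_force: [0.6, -0.8, -0.9]
opening: 0.57
finger_force: 0.0
```

>>> send_rows --motion '[{"x": 0, "y": 0, "z": 0, "rx": 0, "ry": 0, "rz": 0, "jaw": 2.0}, {"x": 0, "y": 0, "z": 0, "rx": 0, "ry": 0, "rz": 0, "jaw": 2.0}, {"x": 0, "y": 0, "z": 0, "rx": 0, "ry": 0, "rz": 0, "jaw": 2.0}, {"x": 0, "y": 0, "z": 0, "rx": 0, "ry": 0, "rz": 0, "jaw": 2.0}, {"x": 0, "y": 0, "z": 0, "rx": 0, "ry": 0, "rz": 0, "jaw": 2.0}]'

```text
clock: 4.85
tool_pos: [0.4933, 0.1223, 0.1698]
eef_rot: [0.619, 0.786, 0.001, 0.0]
contact_force: [2.8, 0.1, -2.5]
opening: 0.307
finger_force: 40.0
```

>>> send_rows --motion '[{"x": 0, "y": 0, "z": -0.2, "rx": 0, "ry": 0, "rz": 0, "jaw": 2.0}, {"x": 0, "y": 0, "z": -0.2, "rx": 0, "ry": 0, "rz": 0, "jaw": 2.0}, {"x": 0, "y": 0, "z": -0.2, "rx": 0, "ry": 0, "rz": 0, "jaw": 2.0}, {"x": 0, "y": 0, "z": -0.2, "rx": 0, "ry": 0, "rz": 0, "jaw": 2.0}, {"x": 0, "y": 0, "z": 0, "rx": 0, "ry": 0, "rz": 0, "jaw": 2.0}]'

```text
clock: 5.35
tool_pos: [0.4933, 0.1223, 0.1778]
eef_rot: [0.619, 0.786, 0.001, 0.0]
contact_force: [5.9, 1.1, -8.0]
opening: 0.303
finger_force: 40.0
```

>>> send_rows --motion '[{"x": 0, "y": 0, "z": -0.2, "rx": 0, "ry": 0, "rz": 0, "jaw": 2.0}, {"x": 0, "y": 0, "z": -0.2, "rx": 0, "ry": 0, "rz": 0, "jaw": 2.0}, {"x": 0, "y": 0, "z": -0.2, "rx": 0, "ry": 0, "rz": 0, "jaw": 2.0}, {"x": 0, "y": 0, "z": -0.2, "rx": 0, "ry": 0, "rz": 0, "jaw": 2.0}, {"x": 0, "y": 0, "z": 0, "rx": 0, "ry": 0, "rz": 0, "jaw": 2.0}]'

```text
clock: 5.85
tool_pos: [0.4932, 0.1223, 0.1855]
eef_rot: [0.619, 0.786, 0.001, 0.0]
contact_force: [6.5, 1.4, -11.3]
opening: 0.304
finger_force: 40.0
```

```bash
python3 - <<'E'
from h import *
s=snapshot("side"); im=s["img"][:,:,::-1].copy()
cv2.imwrite("pics/s4.png",cv2.resize(im[200:380,240:480],(800,600),interpolation=2))
st=get_state(); print(st["tool_pos"],st["contact_force"],st["clock"])
E
```

```text
[0.49323913 0.12228849 0.18537281] [  5.16286112   0.96489894 -12.05736954] 5.9
```

View pics/s4.png

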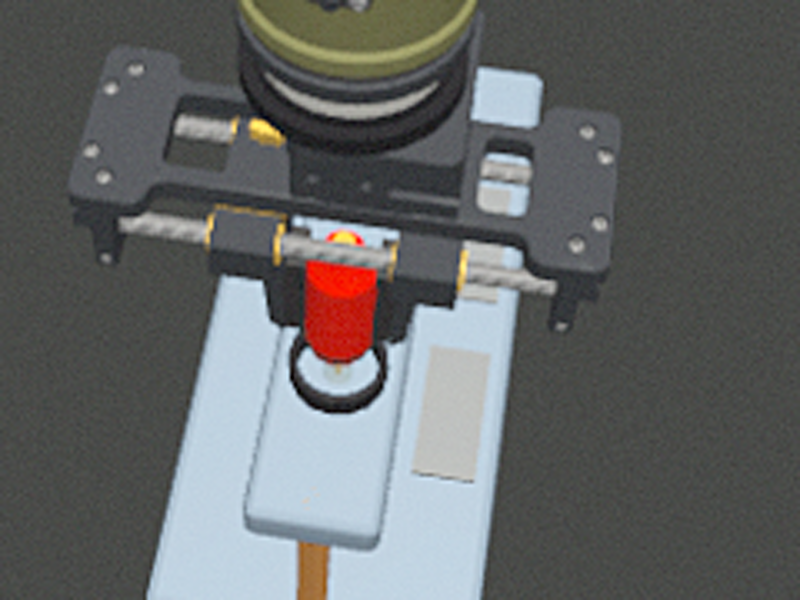

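The head has risen clear of the collar (its lower edge moved from crop row 380 to 360). The pull reads about 12 N, as predicted for 16 mm. I'll hold for 2 s.

>>> send_rows --motion '[{"x": 0, "y": 0, "z": 0, "rx": 0, "ry": 0, "rz": 0, "jaw": 2.0}, {"x": 0, "y": 0, "z": 0, "rx": 0, "ry": 0, "rz": 0, "jaw": 2.0}, {"x": 0, "y": 0, "z": 0, "rx": 0, "ry": 0, "rz": 0, "jaw": 2.0}, {"x": 0, "y": 0, "z": 0, "rx": 0, "ry": 0, "rz": 0, "jaw": 2.0}, {"x": 0, "y": 0, "z": 0, "rx": 0, "ry": 0, "rz": 0, "jaw": 2.0}]'

```text
clock: 6.4
tool_pos: [0.4933, 0.1223, 0.1853]
eef_rot: [0.619, 0.786, 0.001, 0.0]
contact_force: [6.0, 1.0, -10.8]
opening: 0.305
finger_force: 40.0
```

>>> send_rows --motion '[{"x": 0, "y": 0, "z": 0, "rx": 0, "ry": 0, "rz": 0, "jaw": 2.0}, {"x": 0, "y": 0, "z": 0, "rx": 0, "ry": 0, "rz": 0, "jaw": 2.0}, {"x": 0, "y": 0, "z": 0, "rx": 0, "ry": 0, "rz": 0, "jaw": 2.0}, {"x": 0, "y": 0, "z": 0, "rx": 0, "ry": 0, "rz": 0, "jaw": 2.0}, {"x": 0, "y": 0, "z": 0, "rx": 0, "ry": 0, "rz": 0, "jaw": 2.0}]'

```text
clock: 6.9
tool_pos: [0.4933, 0.1223, 0.1853]
eef_rot: [0.619, 0.786, 0.001, 0.0]
contact_force: [5.4, 1.3, -11.7]
opening: 0.306
finger_force: 40.0
```

>>> send_rows --motion '[{"x": 0, "y": 0, "z": 0, "rx": 0, "ry": 0, "rz": 0, "jaw": 2.0}, {"x": 0, "y": 0, "z": 0, "rx": 0, "ry": 0, "rz": 0, "jaw": 2.0}, {"x": 0, "y": 0, "z": 0, "rx": 0, "ry": 0, "rz": 0, "jaw": 2.0}, {"x": 0, "y": 0, "z": 0, "rx": 0, "ry": 0, "rz": 0, "jaw": 2.0}, {"x": 0, "y": 0, "z": 0, "rx": 0, "ry": 0, "rz": 0, "jaw": 2.0}]'

```text
clock: 7.4
tool_pos: [0.4933, 0.1223, 0.1853]
eef_rot: [0.619, 0.786, 0.001, 0.0]
contact_force: [6.0, 1.3, -11.2]
opening: 0.307
finger_force: 40.0
```

>>> send_rows --motion '[{"x": 0, "y": 0, "z": 0, "rx": 0, "ry": 0, "rz": 0, "jaw": 2.0}, {"x": 0, "y": 0, "z": 0, "rx": 0, "ry": 0, "rz": 0, "jaw": 2.0}, {"x": 0, "y": 0, "z": 0, "rx": 0, "ry": 0, "rz": 0, "jaw": 2.0}, {"x": 0, "y": 0, "z": 0, "rx": 0, "ry": 0, "rz": 0, "jaw": 2.0}, {"x": 0, "y": 0, "z": 0, "rx": 0, "ry": 0, "rz": 0, "jaw": 2.0}]'

```text
clock: 7.9
tool_pos: [0.4933, 0.1223, 0.1853]
eef_rot: [0.619, 0.786, 0.001, 0.0]
contact_force: [5.6, 1.5, -11.6]
opening: 0.303
finger_force: 40.0
```

Steady at about 11.5 N for 2 s. Lowering now.

>>> send_rows --motion '[{"x": 0, "y": 0, "z": 0.4, "rx": 0, "ry": 0, "rz": 0, "jaw": 2.0}, {"x": 0, "y": 0, "z": 0.4, "rx": 0, "ry": 0, "rz": 0, "jaw": 2.0}, {"x": 0, "y": 0, "z": 0.4, "rx": 0, "ry": 0, "rz": 0, "jaw": 2.0}, {"x": 0, "y": 0, "z": 0.3, "rx": 0, "ry": 0, "rz": 0, "jaw": 2.0}, {"x": 0, "y": 0, "z": 0.1, "rx": 0, "ry": 0, "rz": 0, "jaw": 2.0}]'

```text
clock: 8.4
tool_pos: [0.4933, 0.1223, 0.1697]
eef_rot: [0.619, 0.786, 0.001, 0.0]
contact_force: [4.8, 0.5, -2.4]
opening: 0.303
finger_force: 40.0
```

>>> send_rows --motion '[{"x": 0, "y": 0, "z": 0, "rx": 0, "ry": 0, "rz": 0, "jaw": 2.0}, {"x": 0, "y": 0, "z": 0, "rx": 0, "ry": 0, "rz": 0, "jaw": 8.8}, {"x": 0, "y": 0, "z": 0, "rx": 0, "ry": 0, "rz": 0, "jaw": 8.8}, {"x": 0, "y": 0, "z": 0, "rx": 0, "ry": 0, "rz": 0, "jaw": 8.8}, {"x": 0, "y": 0, "z": 0, "rx": 0, "ry": 0, "rz": 0, "jaw": 8.8}]'

```text
clock: 8.9
tool_pos: [0.492, 0.122, 0.1698]
eef_rot: [0.618, 0.786, -0.001, -0.0]
contact_force: [0.6, 0.3, -0.3]
opening: 0.647
finger_force: 0.0
```

>>> send_rows --motion '[{"x": 0, "y": 0, "z": 0, "rx": 0, "ry": 0, "rz": 0, "jaw": 8.8}, {"x": 0, "y": 0, "z": 0, "rx": 0, "ry": 0, "rz": 0, "jaw": 8.8}, {"x": 0, "y": 0, "z": 0, "rx": 0, "ry": 0, "rz": 0, "jaw": 8.8}, {"x": 0, "y": 0, "z": 0, "rx": 0, "ry": 0, "rz": 0, "jaw": 8.8}, {"x": 0, "y": 0, "z": 0, "rx": 0, "ry": 0, "rz": 0, "jaw": 8.8}]'

```text
clock: 9.4
tool_pos: [0.4926, 0.1221, 0.1697]
eef_rot: [0.619, 0.786, -0.0, 0.0]
contact_force: [-0.6, 0.1, 0.9]
opening: 1.001
finger_force: 0.0
```

Open and clear. Now rising 12 cm.

>>> send_rows --motion '[{"x": 0, "y": 0, "z": -2, "rx": 0, "ry": 0, "rz": 0, "jaw": 8.8}, {"x": 0, "y": 0, "z": -3, "rx": 0, "ry": 0, "rz": 0, "jaw": 8.8}, {"x": 0, "y": 0, "z": -3, "rx": 0, "ry": 0, "rz": 0, "jaw": 8.8}, {"x": 0, "y": 0, "z": -3, "rx": 0, "ry": 0, "rz": 0, "jaw": 8.8}, {"x": 0, "y": 0, "z": -1, "rx": 0, "ry": 0, "rz": 0, "jaw": 8.8}]'

```text
clock: 9.9
tool_pos: [0.4938, 0.1229, 0.2923]
eef_rot: [0.619, 0.786, 0.002, 0.001]
contact_force: [0.3, -0.6, 0.4]
opening: 0.995
finger_force: 0.0
```

>>> send_rows --motion '[{"x": 0, "y": 0, "z": 0, "rx": 0, "ry": 0, "rz": 0, "jaw": 8.8}, {"x": 0, "y": 0, "z": 0, "rx": 0, "ry": 0, "rz": 0, "jaw": 8.8}, {"x": 0, "y": 0, "z": 0, "rx": 0, "ry": 0, "rz": 0, "jaw": 8.8}, {"x": 0, "y": 0, "z": 0, "rx": 0, "ry": 0, "rz": 0, "jaw": 8.8}, {"x": 0, "y": 0, "z": 0, "rx": 0, "ry": 0, "rz": 0, "jaw": 8.8}]'

```text
clock: 10.4
tool_pos: [0.4923, 0.1221, 0.2889]
eef_rot: [0.618, 0.786, -0.001, -0.0]
contact_force: [0.1, -0.4, 0.1]
opening: 0.994
finger_force: 0.0
```

```bash
python3 - <<'E'
from h import *
s=snapshot("side"); im=s["img"][:,:,::-1].copy()
cv2.imwrite("pics/s5.png",cv2.resize(im[200:380,240:480],(800,600),interpolation=2))
st=get_state(); print(st["tool_pos"],st["contact_force"],st["clock"])
E
```

```text
[0.49238364 0.12208332 0.28910171] [-0.14747214 -0.69210036 -0.6369711 ] 10.45
```

View pics/s5.png

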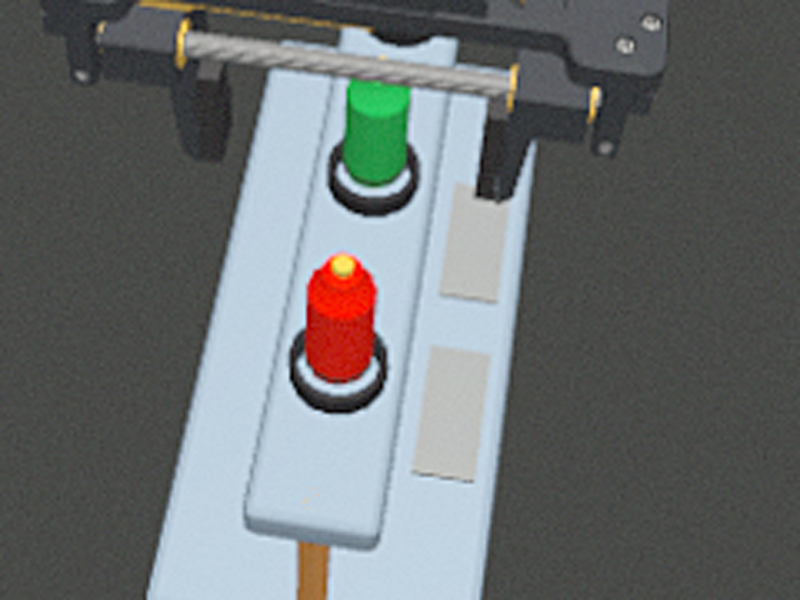

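Red is back at its original position: tip at crop (343,265) and lower edge at row 380, as before. The gripper is clear.

```bash
python3 -c "
from plant import *
print(finish_job())"
```

```text
the job is handed in; nothing more can be done
None
```

The red electrode was pulled up about 16 mm at a steady 11–12 N for 2 s, then lowered and released. The last picture shows it fully seated again with the gripper clear and green undisturbed (blue was out of that view), and the job is handed in, though no verdict came back.

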